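# Put each washed pot's own lid back on

### The job

The three pots are washed and dry: put each lid on the pot of its own size, so that it sits level with its flange on the rim all round and the set can go back on the shelf. Set the lids down gently, not dropped from a height, and leave the pots, the mixing bowl and the other things standing where they are.

Things in the scene. Friction and masses are not known exactly. Their poses are not given: they have to be found in the camera images.
- small_pot: the small pot: straight-sided, bare metal, empty, open at the top, 120 mm outside diameter (112 mm inside; wall 4 mm), 65 mm high to the rim, with two loop handles on opposite sides (its +y and -y) that stand out 28 mm at about 51 mm height. Stands loose on the table. Origin: centre of its underside; z up along its axis.
- medium_pot: the medium pot: straight-sided, bare metal, empty, open at the top, 150 mm outside diameter (142 mm inside; wall 4 mm), 80 mm high to the rim, with two loop handles on opposite sides (its +y and -y) that stand out 28 mm at about 62 mm height. Stands loose on the table. Origin: centre of its underside; z up along its axis.
- large_pot: the large pot: straight-sided, bare metal, empty, open at the top, 180 mm outside diameter (172 mm inside; wall 4 mm), 95 mm high to the rim, with two loop handles on opposite sides (its +y and -y) that stand out 28 mm at about 72 mm height. Stands loose on the table. Origin: centre of its underside; z up along its axis.
- small_lid: the small pot's lid, right way up: round, metal, 126 mm across, about 150 g, central upright round black knob 28 mm thick. Origin: centre of its underside; z up. Above the origin: flange underside 8 mm, foot of knob 20 mm, top of knob 54 mm. Below the flange a tapered inset (92 mm across at the bottom, 104 at the flange) goes inside the pot. Seated, its origin is 57 mm above the pot's.
- medium_lid: the medium pot's lid, right way up: round, metal, 156 mm across, about 220 g, central upright round black knob 28 mm thick. Origin: centre of its underside; z up. Above the origin: flange underside 8 mm, foot of knob 20 mm, top of knob 54 mm. Below the flange a tapered inset (122 mm across at the bottom, 134 at the flange) goes inside the pot. Seated, its origin is 72 mm above the pot's.
- large_lid: the large pot's lid, right way up: round, metal, 186 mm across, about 300 g, central upright round black knob 28 mm thick. Origin: centre of its underside; z up. Above the origin: flange underside 8 mm, foot of knob 20 mm, top of knob 54 mm. Below the flange a tapered inset (152 mm across at the bottom, 164 at the flange) goes inside the pot. Seated, its origin is 87 mm above the pot's.
- mixing_bowl: bystander: a metal mixing bowl, open, sloping sides, no handles, 170 mm across the rim, 60 mm high. It has no lid and stays where it is. Origin: centre of its underside.
- salt_shaker: bystander: a glass salt shaker with a metal cap, 39 mm in diameter, 80 mm high. Origin: centre of its underside.
- tumbler: bystander: a drinking glass, 60 mm across the rim, 100 mm high. Origin: centre of its underside.
- pepper_mill: bystander: a turned dark wooden pepper mill, 52 mm in diameter, 118 mm high. Origin: centre of its underside.

How it is judged:
By the outcome, as a careful person would: the job done as asked, in the order asked, and still so for the second after the job is handed in, with the robot touching nothing.
It also fails if it takes over 106 s, if anything falls off the work surface, if the arm or the gripper's body presses on something with over 40 N, if the wrist force passes 120 N, or if a joint passes its speed limit or range.

### The arm

A 6-joint arm with a two-finger parallel gripper is mounted at the origin on the work surface. World frame = base frame: x ahead of the robot, y to its left, z up, the work surface at z = 0. Lengths are in m, angles in rad, forces in N, time in s.
With the tool pointing down it reaches from about 0.25 to 0.725 m from the base axis. Payload 4 kg.
Tool frame: the origin (TCP) lies at the very end of the fingers, on their centre line; the grasp point (between the pads) lies 19 mm behind it (bot.pinch_z is the distance from the TCP to the grasp point, in m); z points along the fingers, x is the direction in which the jaws open and shut, and the axes are right-handed (so a half turn about z gives the same grasp; the last joint's range is limited). The gripper opens to 85 mm and grips with 20 to 120 N. Pads are 22 mm wide; open, the fingers measure 114 mm over their backs; the gripper's body (76 mm by 85 mm) begins 54 mm behind the grasp point. The pads swing forward as they close: fully open they stand 13 mm farther back than shut.
Start: joints at [1.229, 0.241, 0.005, 1.335, 0, 1.571], TCP at [0.168, 0.471, 0.231] pointing down, gripper open.
Joint ranges: [-2.72, 2.72], [-1.05, 1.87], [-1.09, 1.28], [-1.99, 2.15], [-1.42, 1.44], [-3.14, 3.14]. Speed limits (rad/s): [2.79, 2.79, 3.14, 3.14, 3.14, 3.14].

### API

Orientations are given as a unit quaternion [x, y, z, w].
In Python, from workcell import bot gives the robot as it stands. The module is installed in compiled form; this text tells all that it offers.
- The arm moves only by the shell command python3 -m inch 'ROWS'. ROWS is JSON, a list of rows, each a list of 7 numbers: the shift along the tool's x, y, z scaled (see below), then the turn, a rotation vector about the tool's x, y, z scaled (see below), then the gripper command: -1 is fully open, 1 is shut, values between are in proportion. In form: [[x, y, z, wx, wy, wz, gripper], ...]. A call has exactly 8 rows; each row shifts and turns the commanded pose from where the row before left it, along the tool's axes as they then stand; what a row does not reach is not made up. The controller multiplies each number of a shift by 2.5 cm and each number of a turn by 180 degrees. A row lasts 1/10 s, in which the tool goes at most 50 mm and 8.59 degrees, less where a joint would pass 70% of its speed; a pose out of reach is approached as far as the arm can. A call with a number of a shift or a turn outside -1 to 1 is refused whole. A call with a gripper value outside its range is refused whole. The fingers move at their own pace and stop on an object; the grip force is fixed at half the most. Time passes only in rows, so rows that do not move let the fingers close, or fill a call up. It gives the time, the measured TCP pose, the force and the opening at its end, in the units of the state.
- bot.get_obs(): the state, without advancing time (a new reading comes with each control period).
- bot.camera(name): name is "scene" or "top" or "wrist"; returns (picture, depth): 400x640x3 uint8, blue, green, red; 400x640 float32, m along the optical axis (not along the pixel's ray), 0 where there is no reading.
- bot.get_calibration(name): a dict with "vfov" (degrees; the focal length in pixels is half the picture's height over the tangent of half this angle, whatever the lens; pixels are square), "cx", "cy" (the principal point, pixels), "R" (3x3) and "t" (3): a world point X has camera coordinates R X + t. Camera axes: x right, y down, z forward; pixel columns grow to the right and rows downward; lengths in m; the calibration is good to about 2 mm. A picture is of the moment at which its call begins: read the wrist's pose just before it. get_calibration takes no time and is no camera call; for the wrist camera it gives the pose at the moment of the call.
- bot.job_done(): hands the job in, once; it reports no verdict.
The state is a dict: "clock": time; "joint_pos": joint angles; "joint_vel": joint speeds; "tau": joint torques, N m; "eef_pos": TCP position; "tool_rot": TCP orientation; "ft_force": force on the tool from outside, world axes, zero at the start; "ft_torque": the same for the moment, N m; "grip_width": finger opening in m.
Only numpy, scipy, OpenCV 4.12 (cv2) and the standard library are available. Lean on these libraries where they do the work, as an engineer would, in place of code of your own. Each camera call takes 0.05 s, during which the arm holds its last target.

## Working session

There is one attempt and no reset: what is moved stays moved. The work goes in short steps, Python scripts to look and compute and a shell command to move; the robot and the scene stay as the last step left them, time stands still between calls to the robot, and variables do not carry over. Pictures are saved under pics/ and viewed, and the job is handed in when it is done.

```bash
mkdir -p pics
python3 - <<'E'
from workcell import bot
import cv2
o=bot.get_obs();print({k:(o[k]) for k in o})
print(bot.pinch_z)
for n in("scene","top"):
    p,d=bot.camera(n);cv2.imwrite(f"pics/{n}0.png",p);c=bot.get_calibration(n);print(n,c)
E
```

```text
{'clock': 0.0, 'joint_pos': array([1.22896009e+00, 2.41435933e-01, 3.71222192e-03, 1.33517856e+00,
       2.27964987e-05, 1.57077446e+00]), 'joint_vel': array([ 0.00071121, -0.00054656, -0.00103692, -0.00117808,  0.00048488,
        0.00067494]), 'tau': array([-1.20123270e-03, -3.72319829e+01,  2.52407545e+01,  1.70260342e-02,
       -1.46776019e-04,  3.56121106e-06]), 'eef_pos': array([0.16739116, 0.47047924, 0.2303969 ]), 'tool_rot': array([ 8.17066579e-01,  5.76542364e-01, -8.66934794e-04,  5.97752247e-04]), 'ft_force': array([-0.07855026,  0.21224024,  1.05291358]), 'ft_torque': array([-0.07374866,  0.02244432, -0.02146431]), 'grip_width': 0.08555625876456531}
0.0187
scene {'vfov': 45.255325620456084, 'cx': 317.3144104278306, 'cy': 206.86975358170082, 'R': array([[-0.81514359,  0.5787583 ,  0.02407829],
       [ 0.30520691,  0.46445091, -0.83134475],
       [-0.49233085, -0.67031649, -0.55523521]]), 't': array([ 0.39803348, -0.12228415,  1.53204576])}
top {'vfov': 55.16178095150517, 'cx': 313.3096133852646, 'cy': 198.3207243954027, 'R': array([[ 2.59515146e-03, -9.99995928e-01,  1.18695598e-03],
       [-9.97341163e-01, -2.67470210e-03, -7.28247981e-02],
       [ 7.28276764e-02, -9.94808679e-04, -9.97344043e-01]]), 't': array([-0.01469625,  0.50019322,  1.14571613])}
```

View pics/scene0.png

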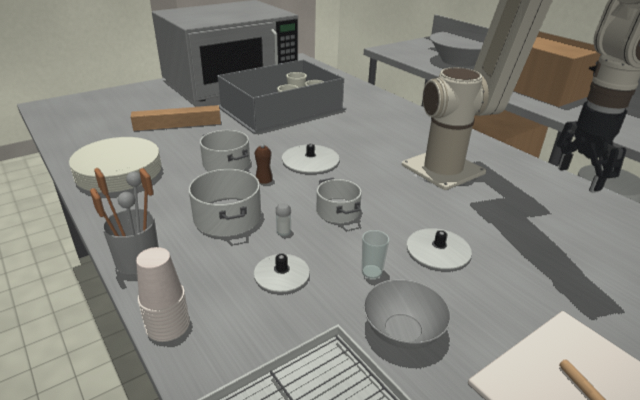

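View pics/top0.png

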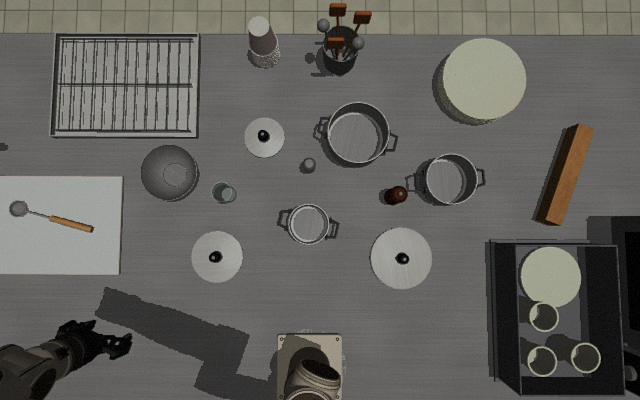

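The top view shows lids at about (264,137), (217,257) and (401,258), and pots at (308,224), (449,180) and (358,133). The pepper mill at (396,196) is close to the medium pot, and the salt shaker is at (308,165). Next I'll measure these positions.

```bash
cat > h.py <<'E'
import numpy as np,cv2
from workcell import bot
def f(c): return 200/np.tan(np.radians(c["vfov"])/2)
def cloud(d,c):
    v,u=np.mgrid[0:400,0:640]; F=f(c)
    P=np.stack([(u-c["cx"])/F*d,(v-c["cy"])/F*d,d],-1)
    return (P-c["t"])@c["R"]   # R^T (P-t)
def ray(uv,c,z):
    uv=np.atleast_2d(uv).astype(float);F=f(c)
    D=np.stack([(uv[:,0]-c["cx"])/F,(uv[:,1]-c["cy"])/F,np.ones(len(uv))],-1)@c["R"]
    C=-c["R"].T@c["t"]
    return C+D*((z-C[2])/D[:,2])[:,None]
def circ(P):
    from scipy.optimize import least_squares
    x0=[*P[:,:2].mean(0),.08]
    r=least_squares(lambda q:np.hypot(P[:,0]-q[0],P[:,1]-q[1])-q[2],x0,loss="soft_l1",f_scale=.002)
    return r.x
E
python3 - <<'E'
from h import *
p,d=bot.camera("top");c=bot.get_calibration("top")
W=cloud(d,c)
hsv=cv2.cvtColor(p,cv2.COLOR_BGR2HSV)
print("table z",np.median(W[150:300,130:480,2]))
for n,u,v,r,zr in(("small",308,224,50,.065),("med",449,180,50,.08),("large",358,133,50,.095)):
    S=W[v-r:v+r,u-r:u+r].reshape(-1,3)
    m=(abs(S[:,2]-zr)<.006); 
    Q=S[m]; print(n,m.sum(),"depth rim",np.round(circ(Q),4), np.round(np.median(Q[:,2]),4))
    H=S[(abs(S[:,2]-zr+.015-.002)<.012)]; q=circ(Q); k=np.hypot(H[:,0]-q[0],H[:,1]-q[1])
    H=H[(k>q[2]+.014)&(k<q[2]+.035)]
    a=np.degrees(np.arctan2(H[:,1]-q[1],H[:,0]-q[0])); print("  handles",len(H),np.histogram(a,18,(-180,180))[0])
for n,u,v,r in(("small",264,137,26),("med",217,257,32),("large",401,258,36)):
    g=p[v-r:v+r,u-r:u+r]; gg=cv2.cvtColor(g,cv2.COLOR_BGR2GRAY)
    m=((gg>140)*255).astype(np.uint8)
    cs,_=cv2.findContours(m,cv2.RETR_EXTERNAL,cv2.CHAIN_APPROX_NONE); k=max(cs,key=cv2.contourArea)[:,0]+[u-r,v-r]
    print(n,"lid ray",np.round(circ(ray(k,c,.009)),4))
    S=W[v-r:v+r,u-r:u+r].reshape(-1,3)
    K=S[(S[:,2]>.045)&(S[:,2]<.07)]; print("  knob top depth",len(K),np.round(K.mean(0),4) if len(K) else 0)
    bm=((gg<45)*255).astype(np.uint8);cs,_=cv2.findContours(bm,cv2.RETR_EXTERNAL,cv2.CHAIN_APPROX_NONE)
    (x,y),rr=cv2.minEnclosingCircle(max(cs,key=cv2.contourArea)); print("  knob px",x+u-r,y+v-r,rr,np.round(ray([x+u-r,y+v-r],c,.045),4))
for n,u,v in(("bowl",169,173),("salt",308,165),("tumbler",225,192),("mill",396,196)):
    S=W[v-35:v+35,u-35:u+35].reshape(-1,3) if n=="bowl" else W[v-14:v+14,u-14:u+14].reshape(-1,3)
    K=S[S[:,2]>.03]; print(n,len(K),np.round(np.median(K,0),3),K[:,2].max())
E
```

```text
table z 0.0010942354417795574
small 183 depth rim [0.4228 0.0009 0.0577] 0.0647
  handles 118 [ 0  0  3 28 26  0  0  0  0  0  0  5 30 26  0  0  0  0]
med 297 depth rim [ 0.5543 -0.4123  0.0726] 0.0796
  handles 116 [ 0  0  0  6 34 21  0  0  0  0  0  0  5 31 19  0  0  0]
large 314 depth rim [ 0.6861 -0.1414  0.0874] 0.0943
  handles 113 [ 0  0  0 33 23  0  0  0  0  0  0  0 34 23  0  0  0  0]
small lid ray [0.6883 0.1305 0.0528]
  knob top depth 71 [0.6893 0.1391 0.053 ]
  knob px 262.7857151031494 135.3571434020996 5.647023677825928 [[0.6876 0.139  0.045 ]]
med lid ray [0.3269 0.2727 0.0709]
  knob top depth 73 [0.3247 0.2768 0.0535]
  knob px 214.92307662963867 256.53846168518066 6.100832939147949 [[0.3261 0.2751 0.045 ]]
large lid ray [ 0.3211 -0.2794  0.0901]
  knob top depth 72 [ 0.3212 -0.2776  0.0537]
  knob px 402.02631759643555 258.39473724365234 6.185708522796631 [[ 0.3221 -0.2744  0.045 ]]
bowl 948 [0.591 0.452 0.048] 1.1791170679638636
salt 160 [ 0.594 -0.001  0.075] 1.1791170679638636
tumbler 278 [0.515 0.26  0.077] 1.1791170679638636
mill 284 [ 0.505 -0.25   0.102] 1.1791170679638636
```

```bash
python3 -m inch '[[0,0,0,0,0,-0.0362,-1],[0,0,0,0,0,-0.0362,-1],[0,0,0,0,0,-0.0362,-1],[-1,0.8,0,0,0,0,-1],[-1,0.8,0,0,0,0,-1],[-1,0.8,0,0,0,0,-1],[-1,0.8,0,0,0,0,-1],[-1,0.8,0,0,0,0,-1]]'
python3 -m inch '[[-0.9,0.8,0.5,0,0,0,-1],[-0.9,0.8,0.5,0,0,0,-1],[-0.9,0.7,0.5,0,0,0,-1],[0,0,0.5,0,0,0,-1],[0,0,0.4,0,0,0,-1],[0,0,0,0,0,0,-1],[0,0,0,0,0,0,-1],[0,0,0,0,0,0,-1]]'
cat > look.py <<'E'
from h import *
import sys
n=sys.argv[1]
o=bot.get_obs();c=bot.get_calibration("wrist");p,d=bot.camera("wrist");cv2.imwrite(f"pics/{n}.png",p)
np.savez(f"{n}.npz",p=p,d=d,**c)
print(o["clock"],np.round(o["eef_pos"],4),np.round(o["tool_rot"],4),np.round(o["ft_force"],1),o["grip_width"])
W=cloud(d,c)
for z in (.054,):
    K=W[(W[...,2]>z-.006)&(W[...,2]<z+.006)&(d>0)&(np.hypot(W[...,0]-o["eef_pos"][0],W[...,1]-o["eef_pos"][1])<.05)]
    print("top pts",len(K),np.round(K.mean(0),4),circ(K))
E
python3 look.py w1
```

```text
clock: 0.95
eef_pos: [0.2679, 0.3448, 0.231]
tool_rot: [0.707, 0.707, -0.0, 0.0]
ft_force: [1.2, 0.5, 0.8]
grip_width: 0.0853
clock: 1.75
eef_pos: [0.325, 0.2792, 0.1719]
tool_rot: [0.707, 0.707, 0.001, 0.0]
ft_force: [-0.3, 0.1, 0.9]
grip_width: 0.0857
1.75 [0.325  0.2792 0.1719] [7.069e-01 7.073e-01 5.000e-04 0.000e+00] [-0.3  0.1  0.9] 0.08566970188762736
top pts 710 [0.3245 0.2812 0.0531] [0.32463383 0.28118834 0.00949883]
```

View pics/w1.png

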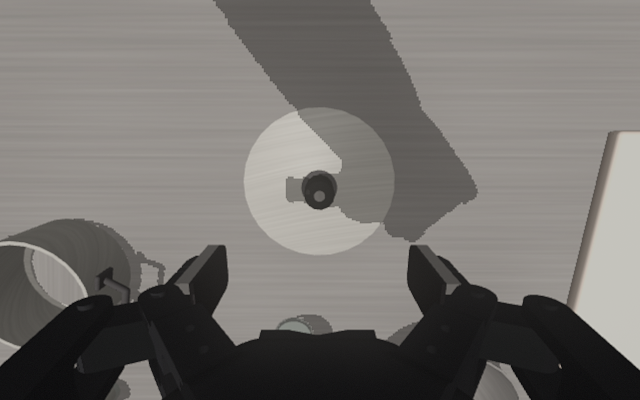

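The lid disc is centred at about (319,180) with the knob at (319,190). The fingers sit at columns 222 and 413, so their midpoint matches the knob. I'll go down and grip.

```bash
python3 -m inch '[[0,0,1,0,0,0,-1],[0,0,1,0,0,0,-1],[0,0,1,0,0,0,-1],[0,0,1,0,0,0,-1],[0,0,0.8,0,0,0,-1],[0,0,0.6,0,0,0,-1],[0,0,0.5,0,0,0,-1],[0,0,0,0,0,0,-1]]'
python3 -m inch '[[0,0,0,0,0,0,1],[0,0,0,0,0,0,1],[0,0,0,0,0,0,1],[0,0,0,0,0,0,1],[0,0,0,0,0,0,1],[0,0,0,0,0,0,1],[0,0,0,0,0,0,1],[0,0,0,0,0,0,1]]'
python3 look.py w2
```

```text
clock: 2.6
eef_pos: [0.324, 0.2782, 0.0228]
tool_rot: [0.707, 0.707, -0.001, -0.0]
ft_force: [-0.4, -0.9, -0.0]
grip_width: 0.0853
clock: 3.4
eef_pos: [0.3256, 0.2792, 0.0248]
tool_rot: [0.707, 0.707, 0.001, -0.0]
ft_force: [-1.6, -0.7, 5.9]
grip_width: 0.0265
3.4 [0.3256 0.2792 0.0248] [ 7.073e-01  7.069e-01  1.100e-03 -1.000e-04] [-1.6 -0.7  5.9] 0.02647693389441565
top pts 3898 [0.3229 0.2793 0.0532] [0.32371564 0.27932842 0.01080054]
```

View pics/w2.png

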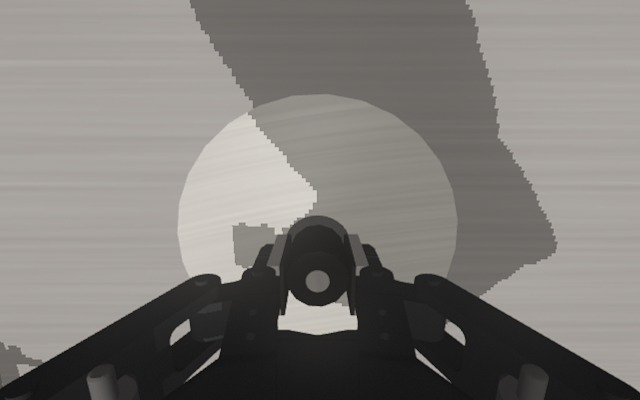

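The wrist view shows the knob at (318,260) held between the pads, with the lid disc behind it still level. I'll lift it and check the hold.

```bash
python3 -m inch '[[0,0,-0.3,0,0,0,1],[0,0,-0.6,0,0,0,1],[0,0,-1,0,0,0,1],[0,0,-1,0,0,0,1],[0,0,-1.2,0,0,0,1],[0,0,-1,0,0,0,1],[0,0,-1,0,0,0,1],[0,0,-1,0,0,0,1]]' || true
python3 -m inch '[[0,0,-0.3,0,0,0,1],[0,0,-0.6,0,0,0,1],[0,0,-1,0,0,0,1],[0,0,-1,0,0,0,1],[0,0,-1,0,0,0,1],[0,0,-1,0,0,0,1],[0,0,-1,0,0,0,1],[0,0,-1,0,0,0,1]]'
cat > lid.py <<'E'
# plane+circle of the held lid from wrist depth:  lid.py name R
from h import *
import sys
n,R=sys.argv[1],float(sys.argv[2])
o=bot.get_obs();c=bot.get_calibration("wrist");p,d=bot.camera("wrist");cv2.imwrite(f"pics/{n}.png",p)
e=o["eef_pos"];print(o["clock"],np.round(e,4),np.round(o["tool_rot"],4),np.round(o["ft_force"],1),o["grip_width"])
W=cloud(d,c); r=np.hypot(W[...,0]-e[0],W[...,1]-e[1])
# lid flange region: between heights of tool
m=(d>0)&(r<R+.02)&(r>.03)&(abs(W[...,2]-(e[2]-.010))<.018)
m=m&(W[...,0]<e[0]+.0)if False else m
g=m.astype(np.uint8)*255; cv2.imwrite(f"pics/{n}_m.png",g)
cs,_=cv2.findContours(g,cv2.RETR_EXTERNAL,cv2.CHAIN_APPROX_NONE);k=max(cs,key=cv2.contourArea)[:,0]
Q=W[k[:,1],k[:,0]]; q=circ(Q); keep=abs(np.hypot(Q[:,0]-q[0],Q[:,1]-q[1])-q[2])<.002
Q=Q[keep];q=circ(Q);A=np.c_[Q[:,:2]-q[:2],np.ones(len(Q))];s=np.linalg.lstsq(A,Q[:,2],rcond=None)[0]
print("lid edge circle",np.round(q,4),"off from tcp",np.round(q[:2]-e[:2],4),"n",len(Q),"plane slopes",np.round(s[:2],4),"z",s[2]-e[2])
E
python3 lid.py w3 0.078
```

```text
clock: 4.25
eef_pos: [0.3244, 0.2779, 0.1973]
tool_rot: [0.707, 0.707, -0.001, 0.0]
ft_force: [0.2, 0.8, -3.4]
grip_width: 0.0264
4.25 [0.3244 0.2779 0.1973] [ 7.074e-01  7.068e-01 -6.000e-04  0.000e+00] [ 0.2  0.8 -3.4] 0.026378401434768984
lid edge circle [0.3149 0.278  0.0684] off from tcp [-0.0094  0.0001] n 214 plane slopes [ 0.0246 -0.0031] z -0.012710198978502896out of range: a shift must lie within [-1, 1]
```

View pics/w3.png

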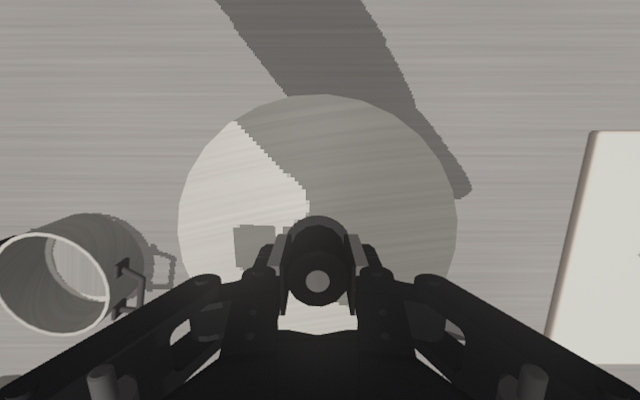

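View pics/w3_m.png

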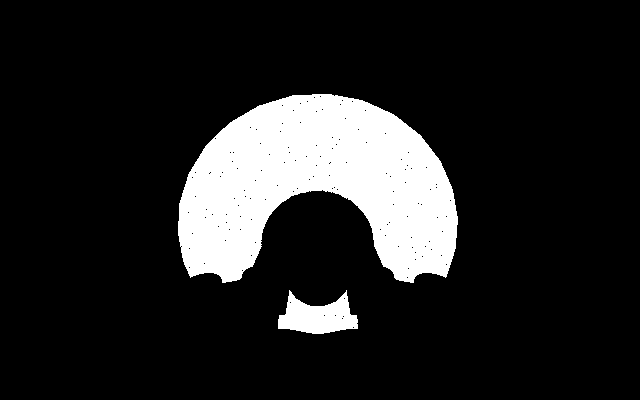

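The lid is held level, and its disc looks the same as when it was on the table. Fingers and arms hide the lower edge, so I'll refit from the visible far edge only, with the radius fixed.

```bash
cat > lid.py <<'E'
from h import *
from scipy.optimize import least_squares
import sys
n,R=sys.argv[1],float(sys.argv[2])
o=bot.get_obs();c=bot.get_calibration("wrist");p,d=bot.camera("wrist");cv2.imwrite(f"pics/{n}.png",p)
e=o["eef_pos"];print(o["clock"],np.round(e,4),np.round(o["tool_rot"],4),np.round(o["ft_force"],1),o["grip_width"])
W=cloud(d,c); r=np.hypot(W[...,0]-e[0],W[...,1]-e[1])
m=(d>0)&(r<R+.02)&(r>.03)&(abs(W[...,2]-(e[2]-.010))<.018)
g=m.astype(np.uint8)*255
cs,_=cv2.findContours(g,cv2.RETR_EXTERNAL,cv2.CHAIN_APPROX_NONE);k=max(cs,key=cv2.contourArea)[:,0]
k=k[k[:,1]<262]; Q=W[k[:,1],k[:,0]]; Q=Q[np.hypot(Q[:,0]-e[0],Q[:,1]-e[1])>R-.02]
q=least_squares(lambda x:np.hypot(Q[:,0]-x[0],Q[:,1]-x[1])-R,e[:2],loss="soft_l1",f_scale=.001).x
A=np.c_[Q[:,:2]-q,np.ones(len(Q))];s=np.linalg.lstsq(A,Q[:,2],rcond=None)[0]
print("centre",np.round(q,4),"off tcp",np.round(q-e[:2],4),"freefit",np.round(circ(Q),4),"n",len(Q),"slopes",np.round(s[:2],4),"z-tcp",round(s[2]-e[2],4))
E
python3 lid.py w4 0.078
```

```text
4.3 [0.3263 0.2795 0.2014] [7.074e-01 7.069e-01 3.100e-03 3.000e-04] [1.7 1.5 0.6] 0.026411179317270893
centre [0.3274 0.2797] off tcp [0.0011 0.0002] freefit [0.3267 0.2797 0.0774] n 457 slopes [0.001  0.0031] z-tcp -0.0144
```

```bash
python3 -m inch '[[-0.3,0.1,0,0,0,0,1],[-0.6,0.2,0,0,0,0,1],[-0.9,0.3,0,0,0,0,1],[-1,0.35,0,0,0,0,1],[-1,0.35,0,0,0,0,1],[-1,0.35,0,0,0,0,1],[-1,0.35,0,0,0,0,1],[-1,0.35,0,0,0,0,1]]'
python3 -m inch '[[-1,0.35,0,0,0,0,1],[-1,0.35,0,0,0,0,1],[-1,0.35,0,0,0,0,1],[-1,0.35,0,0,0,0,1],[-1,0.35,0,0,0,0,1],[-1,0.35,0,0,0,0,1],[-1,0.35,0,0,0,0,1],[-1,0.35,0,0,0,0,1]]'
python3 -m inch '[[-1,0.35,0,0,0,0,1],[-1,0.35,0,0,0,0,1],[-1,0.35,0,0,0,0,1],[-1,0.35,0,0,0,0,1],[-1,0.35,0,0,0,0,1],[-1,0.35,0,0,0,0,1],[-1,0.35,0,0,0,0,1],[-1,0.35,0,0,0,0,1]]'
python3 -m inch '[[-1,0.3,0,0,0,0,1],[-1,0.3,0,0,0,0,1],[-1,0.2,0,0,0,0,1],[-0.8,0.2,0,0,0,0,1],[-0.6,0.1,0,0,0,0,1],[-0.4,0.1,0,0,0,0,1],[0,0,0,0,0,0,1],[0,0,0,0,0,0,1]]'
python3 lid.py w5 0.078
```

```text
clock: 5.15
eef_pos: [0.3823, 0.1064, 0.1944]
tool_rot: [0.707, 0.707, -0.002, -0.001]
ft_force: [0.5, 0.2, -2.8]
grip_width: 0.0261
clock: 5.95
eef_pos: [0.4519, -0.0929, 0.1941]
tool_rot: [0.707, 0.707, -0.001, -0.002]
ft_force: [0.1, 0.6, -2.4]
grip_width: 0.0268
clock: 6.75
eef_pos: [0.5218, -0.2925, 0.1936]
tool_rot: [0.707, 0.707, -0.001, -0.002]
ft_force: [0.4, 0.7, -2.8]
grip_width: 0.0261
clock: 7.55
eef_pos: [0.552, -0.4113, 0.194]
tool_rot: [0.708, 0.707, -0.0, -0.002]
ft_force: [-0.3, 0.6, -3.1]
grip_width: 0.0264
7.55 [ 0.552  -0.4113  0.194 ] [ 7.075e-01  7.067e-01 -2.000e-04 -2.100e-03] [-0.3  0.6 -3.1] 0.026449536972552676
centre [ 0.553  -0.4111] off tcp [0.001  0.0002] freefit [ 0.5522 -0.4111  0.0773] n 457 slopes [-0.0053  0.0016] z-tcp -0.0144
```

View pics/w5.png

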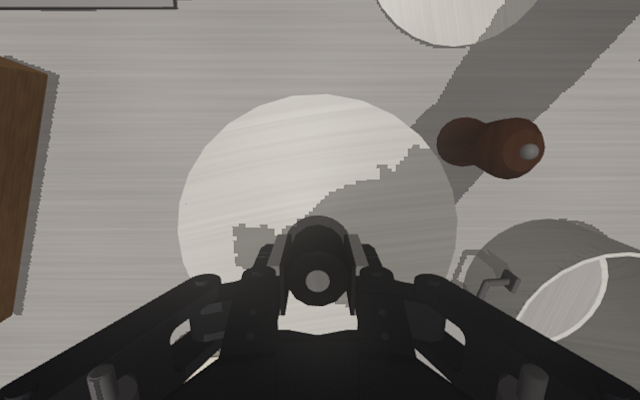

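```bash
python3 -m inch '[[0,0,0.4,0,0,0,1],[0,0,0.7,0,0,0,1],[0,0,0.7,0,0,0,1],[0,0,0.6,0,0,0,1],[0,0,0.5,0,0,0,1],[0,0,0.4,0,0,0,1],[0,0,0.2,0,0,0,1],[0,0,0,0,0,0,1]]'
python3 lid.py w6 0.078
python3 - <<'E'
from h import *
for n in("scene","top"):
    p,d=bot.camera(n);cv2.imwrite(f"pics/{n}1.png",p)
s=cv2.imread("pics/scene1.png")[100:240,150:400];t=cv2.imread("pics/top1.png")[100:260,350:540]
cv2.imwrite("pics/c1.png",np.hstack([cv2.resize(s,(400,300)),cv2.resize(t,(356,300))]))
E
```

```text
clock: 8.4
eef_pos: [0.553, -0.4113, 0.108]
tool_rot: [0.707, 0.707, -0.0, -0.001]
ft_force: [-1.2, -0.2, -3.2]
grip_width: 0.0263
8.4 [ 0.553  -0.4113  0.108 ] [ 7.073e-01  7.069e-01 -1.000e-04 -7.000e-04] [-1.2 -0.2 -3.2] 0.026308226108497892
centre [ 0.5539 -0.4111] off tcp [0.001  0.0002] freefit [ 0.5532 -0.4111  0.0774] n 458 slopes [-0.0036 -0.0005] z-tcp -0.0145
```

View pics/c1.png

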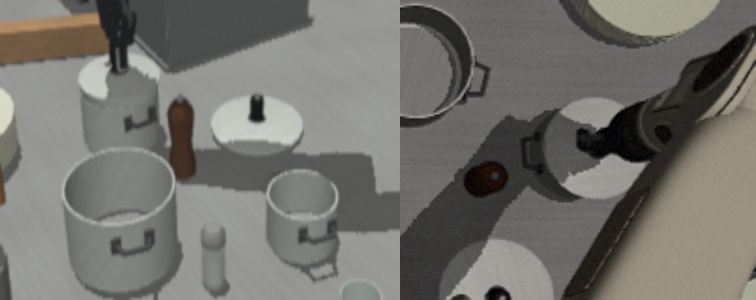

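Scene crop: the lid sits centred just above the medium pot, about (120,75). Now I'll lower it in small steps.

```bash
python3 -m inch '[[0,0,0.1,0,0,0,1],[0,0,0.1,0,0,0,1],[0,0,0.1,0,0,0,1],[0,0,0.08,0,0,0,1],[0,0,0.04,0,0,0,1],[0,0,0,0,0,0,1],[0,0,0,0,0,0,1],[0,0,0,0,0,0,1]]'
python3 lid.py w7 0.078
```

```text
clock: 9.35
eef_pos: [0.5534, -0.4117, 0.0985]
tool_rot: [0.707, 0.707, 0.0, 0.0]
ft_force: [-0.4, 0.3, -1.4]
grip_width: 0.0261
9.35 [ 0.5534 -0.4117  0.0985] [7.073e-01 7.069e-01 0.000e+00 2.000e-04] [-0.4  0.3 -1.4] 0.026088984757544086
centre [ 0.5544 -0.4116] off tcp [0.001  0.0002] freefit [ 0.5536 -0.4116  0.0774] n 457 slopes [-0.0004 -0.0008] z-tcp -0.0144
```

```bash
python3 -m inch '[[0,0,0.04,0,0,0,1],[0,0,0.04,0,0,0,1],[0,0,0,0,0,0,1],[0,0,0,0,0,0,1],[0,0,0,0,0,0,1],[0,0,0,0,0,0,1],[0,0,0,0,0,0,1],[0,0,0,0,0,0,1]]'
python3 lid.py w8 0.078
```

```text
clock: 10.2
eef_pos: [0.5536, -0.4118, 0.0969]
tool_rot: [0.707, 0.707, 0.0, 0.0]
ft_force: [0.6, 0.6, 3.3]
grip_width: 0.0266
10.2 [ 0.5536 -0.4118  0.0969] [7.073e-01 7.069e-01 2.000e-04 4.000e-04] [0.6 0.6 3.3] 0.026646221500813583
centre [ 0.5546 -0.4115] off tcp [0.001  0.0003] freefit [ 0.5538 -0.4115  0.0774] n 457 slopes [-0.001  -0.0009] z-tcp -0.0144
```

The lid is seated, with force rising to +3 N and the lid level. Releasing and moving up.

```bash
python3 -m inch '[[0,0,0,0,0,0,-1],[0,0,0,0,0,0,-1],[0,0,0,0,0,0,-1],[0,0,0,0,0,0,-1],[0,0,0,0,0,0,-1],[0,0,-0.2,0,0,0,-1],[0,0,-0.8,0,0,0,-1],[0,0,-1,0,0,0,-1]]'
python3 -m inch '[[0,0,-1,0,0,0,-1],[0,0,-1,0,0,0,-1],[0.5,-0.9,0,0,0,0,-1],[0.6,-1,0,0,0,0,-1],[0.6,-1,0,0,0,0,-1],[0.6,-1,0,0,0,0,-1],[0.6,-1,0,0,0,0,-1],[0.6,-1,0,0,0,0,-1]]'
python3 -m inch '[[0.6,-1,0,0,0,0,-1],[0.6,-1,0.5,0,0,0,-1],[0.6,-1,0.5,0,0,0,-1],[0.1,-0.4,0,0,0,0,-1],[0,0,0,0,0,0,-1],[0,0,0,0,0,0,-1],[0,0,0,0,0,0,-1],[0,0,0,0,0,0,-1]]'
python3 look.py w9
python3 - <<'E'
from h import *
p,d=bot.camera("top");cv2.imwrite("pics/top2.png",p);c=bot.get_calibration("top");W=cloud(d,c)
S=W[140:225,405:495].reshape(-1,3);r=np.hypot(S[:,0]-.5543,S[:,1]+.4123);
K=S[(S[:,2]>.115)&(S[:,2]<.14)&(r<.03)];print("knob",len(K),K.mean(0))
F=S[(r>.06)&(r<.074)&(abs(S[:,2]-.08)<.03)];A=np.c_[F[:,0]-.554,F[:,1]+.412,np.ones(len(F))];print(len(F),np.linalg.lstsq(A,F[:,2],rcond=None)[0],np.percentile(F[:,2],[2,50,98]))
E
```

```text
clock: 11.05
eef_pos: [0.5525, -0.4111, 0.1456]
tool_rot: [0.707, 0.707, -0.0, -0.002]
ft_force: [0.1, -0.4, -0.3]
grip_width: 0.0854
clock: 11.85
eef_pos: [0.4049, -0.3235, 0.1969]
tool_rot: [0.707, 0.707, 0.0, 0.001]
ft_force: [-0.6, -0.3, 0.1]
grip_width: 0.0852
clock: 12.65
eef_pos: [0.322, -0.2774, 0.1717]
tool_rot: [0.707, 0.707, 0.0, 0.001]
ft_force: [0.2, 0.3, 0.2]
grip_width: 0.0852
12.65 [ 0.322  -0.2774  0.1717] [7.072e-01 7.070e-01 1.000e-04 7.000e-04] [0.2 0.3 0.2] 0.08524895368283528
top pts 718 [ 0.3218 -0.2763  0.0531] [ 0.32191621 -0.27630428  0.00953173]
knob 85 [ 0.55117005 -0.41225884  0.12582101]
739 [-0.00131379 -0.03882848  0.08443069] [0.05932269 0.08540411 0.0900212 ]
```

View pics/top2.png

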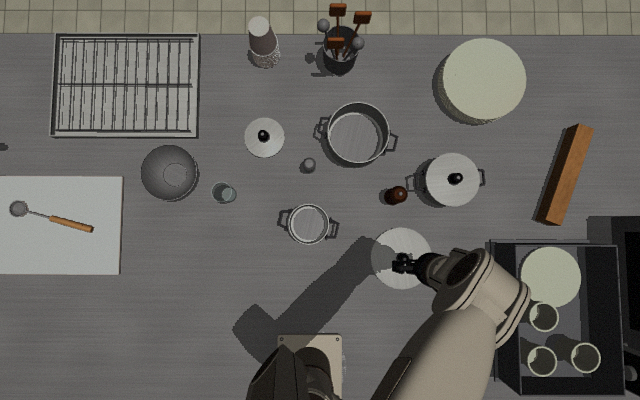

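View pics/w9.png

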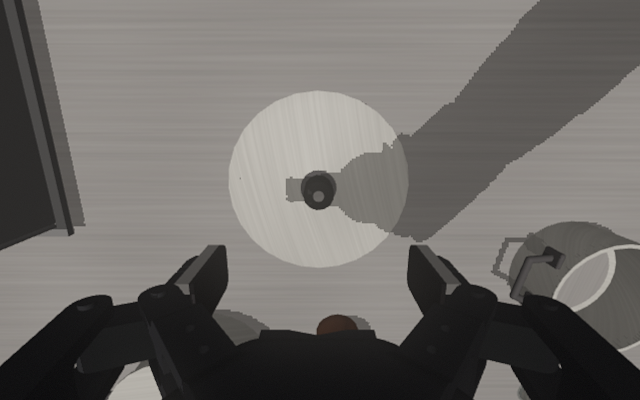

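Top view: the medium lid is on its pot at (452,180), and its knob top is at 0.126 m as expected. Wrist view: the large lid's knob is at (318,190), centred between the fingers. I'll descend and grip.

```bash
python3 -m inch '[[0,0,1,0,0,0,-1],[0,0,1,0,0,0,-1],[0,0,1,0,0,0,-1],[0,0,1,0,0,0,-1],[0,0,0.8,0,0,0,-1],[0,0,0.6,0,0,0,-1],[0,0,0.5,0,0,0,-1],[0,0,0,0,0,0,-1]]'
python3 -m inch '[[0,0,0,0,0,0,1],[0,0,0,0,0,0,1],[0,0,0,0,0,0,1],[0,0,0,0,0,0,1],[0,0,0,0,0,0,1],[0,0,0,0,0,0,1],[0,0,0,0,0,0,1],[0,0,0,0,0,0,1]]'
python3 -m inch '[[0,0,-0.3,0,0,0,1],[0,0,-0.6,0,0,0,1],[0,0,-1,0,0,0,1],[0,0,-1,0,0,0,1],[0,0,-1,0,0,0,1],[0,0,-1,0,0,0,1],[0,0,-1,0,0,0,1],[0,0,-1,0,0,0,1]]'
python3 -m inch '[[0,0,0,0,0,0,1],[0,0,0,0,0,0,1],[0,0,0,0,0,0,1],[0,0,0,0,0,0,1],[0,0,0,0,0,0,1],[0,0,0,0,0,0,1],[0,0,0,0,0,0,1],[0,0,0,0,0,0,1]]'
python3 lid.py w10 0.093
```

```text
clock: 13.55
eef_pos: [0.32, -0.2756, 0.0222]
tool_rot: [0.707, 0.707, -0.0, -0.002]
ft_force: [0.3, 0.6, -0.1]
grip_width: 0.0857
clock: 14.35
eef_pos: [0.3215, -0.2769, 0.0247]
tool_rot: [0.707, 0.707, 0.0, 0.001]
ft_force: [-0.6, 0.6, 6.2]
grip_width: 0.0265
clock: 15.15
eef_pos: [0.3202, -0.276, 0.1972]
tool_rot: [0.707, 0.707, -0.0, -0.001]
ft_force: [1.3, -0.7, -2.9]
grip_width: 0.0265
clock: 15.95
eef_pos: [0.3209, -0.2765, 0.1962]
tool_rot: [0.707, 0.707, -0.0, -0.0]
ft_force: [0.4, -0.6, -3.2]
grip_width: 0.0262
15.95 [ 0.3209 -0.2765  0.1962] [ 7.073e-01  7.069e-01 -0.000e+00 -1.000e-04] [ 0.4 -0.6 -3.2] 0.02623088009128679
centre [ 0.3233 -0.2763] off tcp [0.0024 0.0002] freefit [ 0.3225 -0.2763  0.0923] n 543 slopes [-0.0014  0.001 ] z-tcp -0.0143
```

```bash
python3 -m inch '[[0.1,0.3,0,0,0,0,1],[0.2,0.6,0,0,0,0,1],[0.3,0.9,0,0,0,0,1],[0.4,1,0,0,0,0,1],[0.4,1,0,0,0,0,1],[0.4,1,0,0,0,0,1],[0.4,1,0,0,0,0,1],[0.4,1,0,0,0,0,1]]'
python3 -m inch '[[0.4,1,0,0,0,0,1],[0.4,1,0,0,0,0,1],[0.4,1,0,0,0,0,1],[0.4,1,0,0,0,0,1],[0.4,1,0,0,0,0,1],[0.3,1,0,0,0,0,1],[0.2,0.8,0,0,0,0,1],[0.2,0.6,0,0,0,0,1]]'
python3 -m inch '[[0.1,0.3,0,0,0,0,1],[0.05,0.06,0,0,0,0,1],[0,0,0,0,0,0,1],[0,0,0.4,0,0,0,1],[0,0,0.7,0,0,0,1],[0,0,0.7,0,0,0,1],[0,0,0.6,0,0,0,1],[0,0,0.3,0,0,0,1]]'
python3 lid.py w11 0.093;python3 - <<'E'
from h import *
for n in("scene","top"):
    p,d=bot.camera(n);cv2.imwrite(f"pics/{n}3.png",p)
s=cv2.imread("pics/scene3.png")[130:270,140:340];t=cv2.imread("pics/top3.png")[60:220,270:460]
cv2.imwrite("pics/c3.png",np.hstack([cv2.resize(s,(430,300)),cv2.resize(t,(356,300))]))
E
```

```text
clock: 16.8
eef_pos: [0.4925, -0.2107, 0.1962]
tool_rot: [0.707, 0.707, 0.0, 0.0]
ft_force: [0.9, -0.5, -2.2]
grip_width: 0.0261
clock: 17.6
eef_pos: [0.6776, -0.143, 0.1953]
tool_rot: [0.707, 0.707, 0.0, -0.0]
ft_force: [-0.2, -0.6, -2.9]
grip_width: 0.0268
clock: 18.4
eef_pos: [0.683, -0.1407, 0.1266]
tool_rot: [0.708, 0.707, -0.001, -0.002]
ft_force: [-0.7, 0.0, -3.1]
grip_width: 0.0265
18.4 [ 0.683  -0.1407  0.1266] [ 0.7076  0.7066 -0.0011 -0.0015] [-0.7  0.  -3.1] 0.026527110023542
centre [ 0.6854 -0.1405] off tcp [0.0024 0.0002] freefit [ 0.6846 -0.1405  0.0923] n 542 slopes [-0.0055  0.0003] z-tcp -0.0144
```

View pics/c3.png

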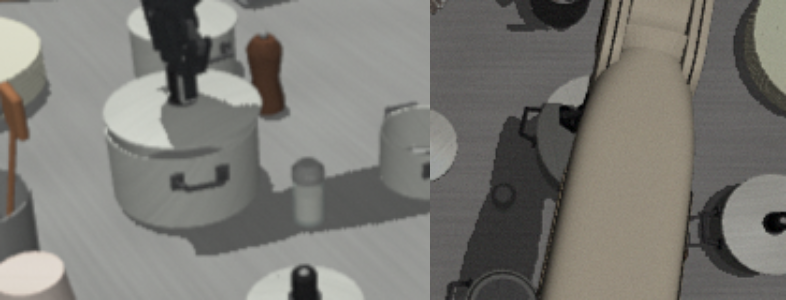

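The crop shows the large lid over its pot at about (185,115), apparently concentric with it. Lowering slowly.

```bash
python3 -m inch '[[0,0,0.1,0,0,0,1],[0,0,0.1,0,0,0,1],[0,0,0.1,0,0,0,1],[0,0,0.1,0,0,0,1],[0,0,0.1,0,0,0,1],[0,0,0.08,0,0,0,1],[0,0,0.04,0,0,0,1],[0,0,0,0,0,0,1]]'
python3 -m inch '[[0,0,0.04,0,0,0,1],[0,0,0.04,0,0,0,1],[0,0,0,0,0,0,1],[0,0,0,0,0,0,1],[0,0,0,0,0,0,1],[0,0,0,0,0,0,1],[0,0,0,0,0,0,1],[0,0,0,0,0,0,1]]'
python3 lid.py w12 0.093
```

```text
clock: 19.35
eef_pos: [0.6848, -0.1405, 0.113]
tool_rot: [0.707, 0.707, -0.0, -0.0]
ft_force: [0.0, 0.2, -2.5]
grip_width: 0.0266
clock: 20.15
eef_pos: [0.6852, -0.1405, 0.1118]
tool_rot: [0.707, 0.707, 0.0, 0.0]
ft_force: [-2.0, 0.2, 1.6]
grip_width: 0.0265
20.15 [ 0.6852 -0.1405  0.1118] [7.073e-01 7.069e-01 2.000e-04 3.000e-04] [-2.   0.2  1.6] 0.026512709365625435
centre [ 0.6876 -0.1403] off tcp [0.0024 0.0002] freefit [ 0.6867 -0.1403  0.0923] n 542 slopes [-0.0001 -0.0002] z-tcp -0.0143
```

```bash
python3 -m inch '[[0,0,0,0,0,0,-1],[0,0,0,0,0,0,-1],[0,0,0,0,0,0,-1],[0,0,0,0,0,0,-1],[0,0,0,0,0,0,-1],[0,0,-0.2,0,0,0,-1],[0,0,-0.8,0,0,0,-1],[0,0,-1,0,0,0,-1]]'
python3 -m inch '[[0,0,-1,0,0,0,-1],[0.5,0,-0.4,0,0,0,-1],[1,0,0,0,0,0,-1],[1,0,0,0,0,0,-1],[1,0,0,0,0,0,-1],[1,0,0,0,0,0,-1],[1,0.1,0,0,0,0,-1],[1,0,0,0,0,0,-1]]'
python3 -m inch '[[1,0.07,0,0,0,0,-1],[1,0,0,0,0,0,-1],[1,0,0,0,0,0,-1],[1,0,0.5,0,0,0,-1],[0.7,0,0.5,0,0,0,-1],[0,0,0,0,0,0,-1],[0,0,0,0,0,0,-1],[0,0,0,0,0,0,-1]]'
python3 look.py w13
python3 - <<'E'
from h import *
p,d=bot.camera("top");cv2.imwrite("pics/top4.png",p)
E
```

```text
clock: 21.0
eef_pos: [0.684, -0.1403, 0.1606]
tool_rot: [0.707, 0.707, -0.001, -0.001]
ft_force: [0.0, 0.2, 1.1]
grip_width: 0.0851
clock: 21.8
eef_pos: [0.6872, 0.0241, 0.1957]
tool_rot: [0.707, 0.707, -0.0, -0.0]
ft_force: [0.2, 0.3, 0.1]
grip_width: 0.0854
clock: 22.6
eef_pos: [0.6896, 0.1385, 0.1716]
tool_rot: [0.708, 0.706, -0.0, 0.0]
ft_force: [-0.6, 0.7, 0.0]
grip_width: 0.0854
22.6 [0.6896 0.1385 0.1716] [ 7.077e-01  7.065e-01 -0.000e+00  3.000e-04] [-0.6  0.7  0. ] 0.08535635187976988
top pts 710 [0.6909 0.1428 0.0531] [0.69104325 0.14276112 0.0095273 ]
```

View pics/top4.png

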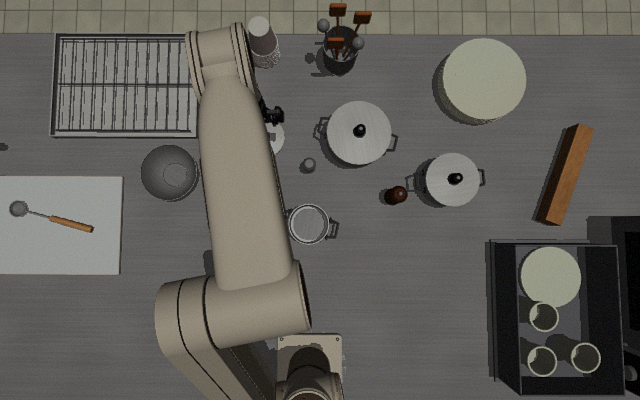

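View pics/w13.png

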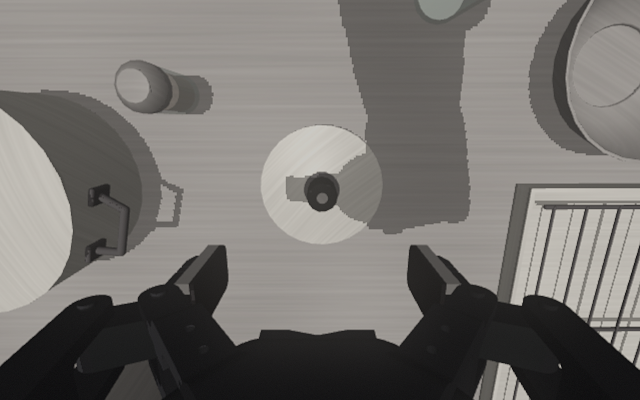

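Top view: the large and medium lids are on their pots. Wrist view: the small lid's knob is at (321,191), about 3 px right of where it should be. I'll correct by 1.5 mm, then descend.

```bash
python3 -m inch '[[0.06,0.04,1,0,0,0,-1],[0,0,1,0,0,0,-1],[0,0,1,0,0,0,-1],[0,0,1,0,0,0,-1],[0,0,0.8,0,0,0,-1],[0,0,0.6,0,0,0,-1],[0,0,0.5,0,0,0,-1],[0,0,0,0,0,0,-1]]'
python3 -m inch '[[0,0,0,0,0,0,1],[0,0,0,0,0,0,1],[0,0,0,0,0,0,1],[0,0,0,0,0,0,1],[0,0,0,0,0,0,1],[0,0,0,0,0,0,1],[0,0,0,0,0,0,1],[0,0,0,0,0,0,1]]'
python3 -m inch '[[0,0,-0.3,0,0,0,1],[0,0,-0.6,0,0,0,1],[0,0,-1,0,0,0,1],[0,0,-1,0,0,0,1],[0,0,-1,0,0,0,1],[0,0,-1,0,0,0,1],[0,0,-1,0,0,0,1],[0,0,-1,0,0,0,1]]'
python3 -m inch '[[0,0,0,0,0,0,1],[0,0,0,0,0,0,1],[0,0,0,0,0,0,1],[0,0,0,0,0,0,1],[0,0,0,0,0,0,1],[0,0,0,0,0,0,1],[0,0,0,0,0,0,1],[0,0,0,0,0,0,1]]'
python3 lid.py w14 0.063
```

```text
clock: 23.5
eef_pos: [0.6893, 0.1403, 0.0219]
tool_rot: [0.708, 0.707, -0.001, -0.001]
ft_force: [0.4, -1.1, -0.4]
grip_width: 0.0857
clock: 24.3
eef_pos: [0.6912, 0.1412, 0.0251]
tool_rot: [0.707, 0.707, 0.001, 0.001]
ft_force: [0.3, 0.4, 4.9]
grip_width: 0.0264
clock: 25.1
eef_pos: [0.69, 0.1409, 0.1979]
tool_rot: [0.707, 0.707, -0.0, -0.0]
ft_force: [0.3, -0.1, -1.3]
grip_width: 0.0262
clock: 25.9
eef_pos: [0.6904, 0.141, 0.1962]
tool_rot: [0.707, 0.707, -0.0, -0.0]
ft_force: [-0.3, 0.5, -2.5]
grip_width: 0.0263
25.9 [0.6904 0.141  0.1962] [ 7.073e-01  7.069e-01 -1.000e-04 -0.000e+00] [-0.3  0.5 -2.5] 0.026305132258693395
centre [0.6921 0.1412] off tcp [0.0017 0.0002] freefit [0.6915 0.1412 0.0625] n 367 slopes [-0.001  -0.0004] z-tcp -0.0147
```

```bash
python3 -m inch '[[-0.15,-0.3,0,0,0,0,1],[-0.3,-0.6,0,0,0,0,1],[-0.45,-0.9,0,0,0,0,1],[-0.52,-1,0,0,0,0,1],[-0.52,-1,0,0,0,0,1],[-0.52,-1,0,0,0,0,1],[-0.52,-1,0,0,0,0,1],[-0.52,-1,0,0,0,0,1]]'
python3 -m inch '[[-0.5,-1,0,0,0,0,1],[-0.5,-1,0,0,0,0,1],[-0.5,-0.9,0,0,0,0,1],[-0.3,-0.6,0,0,0,0,1],[-0.2,-0.35,0,0,0,0,1],[-0.07,-0.08,0,0,0,0,1],[0,0,0,0,0,0,1],[0,0,0,0,0,0,1]]'
python3 -m inch '[[0,0,0.4,0,0,0,1],[0,0,0.7,0,0,0,1],[0,0,0.7,0,0,0,1],[0,0,0.7,0,0,0,1],[0,0,0.6,0,0,0,1],[0,0,0.5,0,0,0,1],[0,0,0.3,0,0,0,1],[0,0,0,0,0,0,1]]'
python3 lid.py w15 0.063;python3 - <<'E'
from h import *
for n in("scene","top"):
    p,d=bot.camera(n);cv2.imwrite(f"pics/{n}5.png",p)
s=cv2.imread("pics/scene5.png")[130:250,260:440];t=cv2.imread("pics/top5.png")[140:300,220:410]
cv2.imwrite("pics/c5.png",np.hstack([cv2.resize(s,(430,300)),cv2.resize(t,(356,300))]))
E
```

```text
clock: 26.75
eef_pos: [0.5193, 0.0531, 0.1967]
tool_rot: [0.707, 0.707, 0.0, 0.0]
ft_force: [-0.3, -0.6, -1.1]
grip_width: 0.0263
clock: 27.55
eef_pos: [0.423, 0.0021, 0.1965]
tool_rot: [0.707, 0.707, 0.0, 0.0]
ft_force: [0.8, 0.0, -0.9]
grip_width: 0.0264
clock: 28.35
eef_pos: [0.4211, 0.0021, 0.0973]
tool_rot: [0.707, 0.707, -0.001, -0.001]
ft_force: [-0.3, 0.7, -1.4]
grip_width: 0.0259
28.35 [0.4211 0.0021 0.0973] [ 0.7072  0.707  -0.0011 -0.0011] [-0.3  0.7 -1.4] 0.025873418553108214
centre [0.4228 0.0023] off tcp [0.0017 0.0002] freefit [0.4222 0.0023 0.0625] n 367 slopes [-0.0051 -0.0016] z-tcp -0.0146
```

View pics/c5.png

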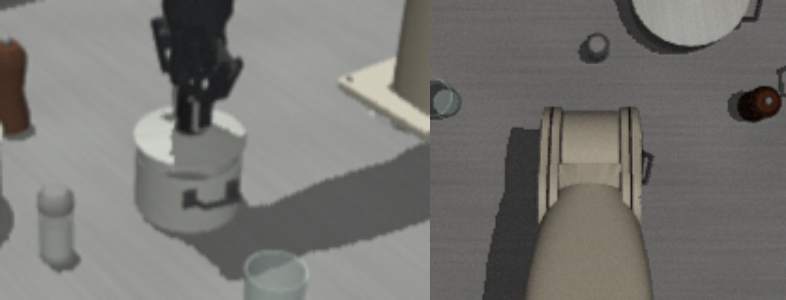

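The crop shows the small lid centred over the small pot at about (190,145). Lowering.

```bash
python3 -m inch '[[0,0,0.1,0,0,0,1],[0,0,0.1,0,0,0,1],[0,0,0.1,0,0,0,1],[0,0,0.1,0,0,0,1],[0,0,0.1,0,0,0,1],[0,0,0.08,0,0,0,1],[0,0,0.04,0,0,0,1],[0,0,0,0,0,0,1]]'
python3 -m inch '[[0,0,0.04,0,0,0,1],[0,0,0.04,0,0,0,1],[0,0,0,0,0,0,1],[0,0,0,0,0,0,1],[0,0,0,0,0,0,1],[0,0,0,0,0,0,1],[0,0,0,0,0,0,1],[0,0,0,0,0,0,1]]'
python3 lid.py w16 0.063
```

```text
clock: 29.3
eef_pos: [0.4219, 0.0019, 0.0831]
tool_rot: [0.707, 0.707, -0.0, -0.0]
ft_force: [0.7, -0.0, -2.3]
grip_width: 0.0267
clock: 30.1
eef_pos: [0.4222, 0.0019, 0.082]
tool_rot: [0.707, 0.707, 0.0, 0.0]
ft_force: [-2.5, 0.3, 4.9]
grip_width: 0.0265
30.1 [0.4222 0.0019 0.082 ] [7.073e-01 7.069e-01 3.000e-04 3.000e-04] [-2.5  0.3  4.9] 0.02648553006520903
centre [0.4238 0.0022] off tcp [0.0016 0.0003] freefit [0.4237 0.0023 0.063 ] n 386 slopes [-0.0185 -0.0075] z-tcp -0.0167
```

```bash
python3 -m inch '[[0,0,0,0,0,0,-1],[0,0,0,0,0,0,-1],[0,0,0,0,0,0,-1],[0,0,0,0,0,0,-1],[0,0,0,0,0,0,-1],[0,0,-0.2,0,0,0,-1],[0,0,-0.8,0,0,0,-1],[0,0,-1,0,0,0,-1]]'
python3 -m inch '[[0,0,-1,0,0,0,-1],[0,0,-1,0,0,0,-1],[0.5,-0.3,0,0,0,0,-1],[1,-0.6,0,0,0,0,-1],[1,-0.6,0,0,0,0,-1],[1,-0.6,0,0,0,0,-1],[1,-0.6,0,0,0,0,-1],[1,-0.6,0,0,0,0,-1]]'
python3 -m inch '[[1,-0.6,0,0,0,0,-1],[1,-0.6,0,0,0,0,-1],[1,-0.6,0,0,0,0,-1],[1,0,0,0,0,0,-1],[0.5,0,0,0,0,0,-1],[0,0,0,0,0,0,-1],[0,0,0,0,0,0,-1],[0,0,0,0,0,0,-1]]'
cat > chk.py <<'E'
from h import *
pics={}
for n in("top","scene"):
    p,d=bot.camera(n);cv2.imwrite(f"pics/{n}_end.png",p);c=bot.get_calibration(n);W=cloud(d,c).reshape(-1,3)
    for nm,x,y,h,R in(("small",.4228,.0009,.065,.063),("med",.5543,-.4123,.08,.078),("large",.6861,-.1414,.095,.093)):
        r=np.hypot(W[:,0]-x,W[:,1]-y)
        K=W[(r<.03)&(W[:,2]>h+.036)&(W[:,2]<h+.06)]
        F=W[(r>R-.02)&(r<R-.005)&(W[:,2]>h-.012)&(W[:,2]<h+.02)]
        A=np.c_[F[:,0]-x,F[:,1]-y,np.ones(len(F))];s=np.linalg.lstsq(A,F[:,2],rcond=None)[0]
        E=W[(r>R-.012)&(r<R+.012)&(W[:,2]>h-.006)&(W[:,2]<h+.012)]
        T=W[(r<.02)&(W[:,2]>h+.036)&(W[:,2]<h+.06)]
        print(n,nm,"knob",np.round(np.median(K,0),4),"expect top",h+.046,"slopes",np.round(s,4),len(F))
E
python3 chk.py
```

```text
clock: 30.95
eef_pos: [0.421, 0.0019, 0.1312]
tool_rot: [0.707, 0.707, -0.001, -0.001]
ft_force: [-0.2, 0.6, 0.5]
grip_width: 0.0856
clock: 31.75
eef_pos: [0.339, 0.1403, 0.1818]
tool_rot: [0.707, 0.707, 0.0, 0.0]
ft_force: [-0.4, -0.9, -0.2]
grip_width: 0.0853
clock: 32.55
eef_pos: [0.2947, 0.251, 0.1812]
tool_rot: [0.708, 0.706, -0.0, 0.0]
ft_force: [-0.7, -0.1, -0.1]
grip_width: 0.0853
top small knob [ 0.4217 -0.0014  0.1108] expect top 0.111 slopes [-0.0083 -0.0034  0.0703] 560
top med knob [ 0.5509 -0.4117  0.1261] expect top 0.126 slopes [-0.0052 -0.0037  0.0858] 736
top large knob [ 0.6832 -0.142   0.1402] expect top 0.14100000000000001 slopes [-0.0008 -0.0074  0.1003] 905
scene small knob [0.4265 0.0082 0.1111] expect top 0.111 slopes [-0.0143  0.0085  0.0711] 333
scene med knob [ 0.5549 -0.4036  0.1239] expect top 0.126 slopes [-0.0136 -0.0054  0.0852] 281
scene large knob [ 0.6877 -0.133   0.14  ] expect top 0.14100000000000001 slopes [-0.0049  0.0028  0.1002] 573
```

View pics/top_end.png

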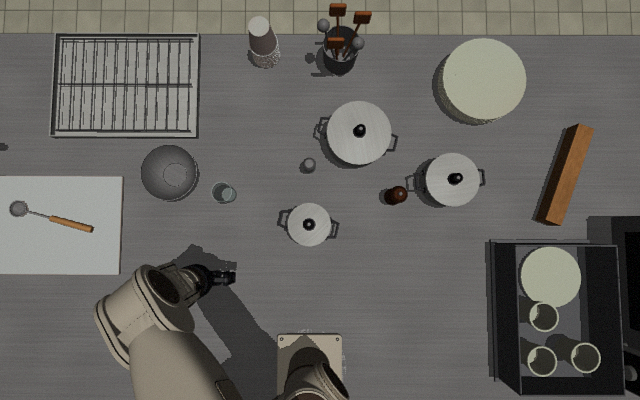

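View pics/scene_end.png

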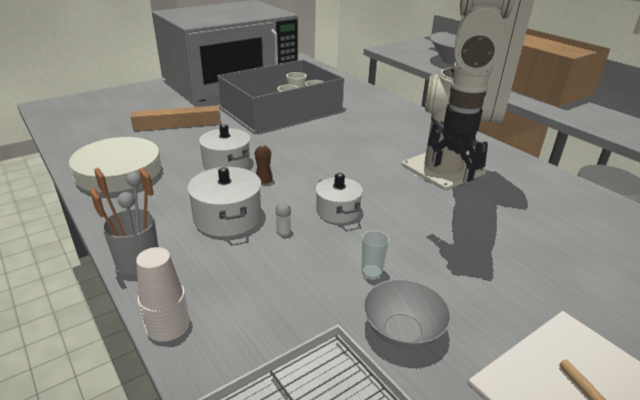

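All three lids read at the right height: knob tops within 1 mm of nominal from the top camera, and slopes under 0.01. The pots and other things haven't visibly moved. Handing in.

```bash
python3 -c "
from workcell import bot
print(bot.get_obs()['clock'],bot.job_done())"
```

```text
the job is handed in; nothing more can be done
32.65 None
```

All three lids are on the pots of their own size, and I handed the job in at 32.65 s. I lifted each lid by its knob (medium, then large, then small) and lowered it in small steps, reading at most about 5 N of contact before letting go. The arm ended clear of everything.

**Top camera:** the knob tops read 0.111 m (small), 0.126 m (medium) and 0.140 m (large). All three are within 1 mm of the seated height. The lid slopes were at most 0.008, about 0.5 mm at the flange. The pots, bowl, shaker, tumbler and mill look unmoved in the pictures, though I didn't re-measure their positions.

**Checks that disagreed:**
- **Scene camera:** it read slopes up to 0.014 and put the medium knob top 2 mm low. Its view is oblique and sees only part of each knob.
- **Medium lid:** the first slope check after I released it gave 0.039. I put that down to pot handle points in the fit, and the final check gave 0.005.
- **Small lid:** the last wrist check, before I released it, gave a slope of 0.019. I think the pot's rim got into the fit; the final top view gave 0.008.

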